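Lift a hot boiled egg out of its cup with tongs

ROBOT

A 6-joint arm with a two-finger parallel gripper is mounted at the origin on a cart in front of the work surface, level with it; the furniture and walls round the work are solid. World frame = base frame: x ahead of the robot, y to its left, z up, the work surface at z = 0. Lengths are in m, angles in rad, forces in N, time in s.
With the tool pointing down it reaches from about 0.25 to 0.775 m from the base axis. Payload 4 kg.
Tool frame: the origin (TCP) lies on the centre line of the jaws, within the pads' length; the fingertips stand 8 mm ahead of it and the grasp point (between the pads) lies 11 mm behind it; z points along the fingers, y is the direction in which the jaws open and shut (so a half turn about z gives the same grasp; the last joint's range is limited). The gripper opens to 94 mm and grips with 3 to 60 N. Pads are 16 mm wide; open, the fingers measure 119 mm over their backs; the gripper's body (75 mm by 177 mm) begins 78 mm behind the grasp point.
Start: joints at [-1.375, 0.087, 1.371, -0, 1.684, -0.103], TCP at [0.162, -0.526, 0.181] pointing down, gripper open.
Joint ranges: [-3.1, 3.1], [-0.76, 2.03], [0.27, 2.55], [-1.08, 4.22], [0.17, 2.65], [-2.57, 2.57]. Speed limits (rad/s): [2.79, 2.79, 3.14, 3.14, 3.14, 3.14].

INTERFACE

Orientations are given as [roll, pitch, yaw] about the fixed x, y, z axes, in that order (R = Rz(yaw) Ry(pitch) Rx(roll)).
In Python, from bench import * gives the robot as it stands.
- The arm moves only by the tool step_arm, never from a script. Its argument "steps" is a list of rows, each an object of numbers: "jaw": the opening, from 0 (shut) to 1 (fully open); "tx", "ty", "tz": the shift along the tool's x, y, z in m; "ax", "ay", "az": the turn, a rotation vector about the tool's x, y, z in rad. In form: [{"jaw": .., "tx": .., "ty": .., "tz": .., "ax": .., "ay": .., "az": ..}, ...]. A call has 1 to 8 rows; each row is the pose to reach, as a shift and turn from the pose measured when the call began, along the tool's axes at that moment; what a row does not reach only later rows make up. A row lasts 1/10 s, in which the tool goes at most 50 mm and 8.59 degrees, less where a joint would pass 70% of its speed; a pose out of reach is approached as far as the arm can. A call with a gripper value outside its range is refused whole. The fingers move at their own pace and stop on an object; the grip force is fixed at half the most. Time passes only in rows, so rows that repeat a pose let the fingers close. It gives the time, the measured TCP pose, the force and the opening at its end, in the units of the state.
- get_obs(): the state, without advancing time (a new reading comes with each control period).
- snapshot(name): name is "scene" or "top" or "wrist"; returns (picture, depth): 400x640x3 uint8, red, green, blue; 400x640 float32, m along the optical axis (not along the pixel's ray), 0 where there is no reading.
- camera_model(name): a dict with "intrinsics" (3x3 intrinsics, pixels), "origin" and "orientation" of the camera in the world. Camera axes: x right, y down, z forward; pixel columns grow to the right and rows downward; lengths in m; the calibration is good to about 2 mm. A picture is of the moment at which its call begins: read the wrist's pose just before it. camera_model takes no time and is no camera call; for the wrist camera it gives the pose at the moment of the call.
- close_job(): hands the job in, once; it reports no verdict.
Trained networks look in the newest picture that a camera, given by its name, has taken for a name from the list of things; names that differ only in an ending like _2 or _b are one class to them, and where a whole thing is asked for, a point or a joint stands for the part that bears it (a point fixed in the world has none). Each returns a list of dicts, best first, with "confidence" (0 to 1); they miss things now and then, are a little off and sometimes report something else, mostly with a low value. They report only what shows in the picture. A call takes as long as a camera call.
- silhouettes(camera, query): "pixels" (400x640 bool, what is visible of it) and "rect" ([left, top, right, bottom] in pixels, round what is visible of it).
The state is a dict: "time": time; "joint_positions": joint angles; "qvel": joint speeds; "joint_torque": joint torques, N m; "tool_pos": TCP position; "ee_rot": TCP orientation; "wrist_force": force on the tool from outside, world axes, zero at the start; "wrist_torque": the same for the moment, N m; "width": finger opening in m.
Only numpy, scipy, OpenCV 4.12 (cv2) and the standard library are available. Lean on these libraries where they do the work, as an engineer would, in place of code of your own. Each camera call takes 0.05 s, during which the arm holds its last target. There are 200 camera calls.

TASK

The boiled egg in the egg cup is too hot to touch. Lift the tongs off the peg of their rest, close them on the egg, lift it straight out of its cup and finish while still holding it in the closed tongs, about 8 cm higher than it sat. Never touch the egg with the gripper itself, and leave both egg cups, the salt shaker and the spice jar standing where they are.

Things in the scene. Friction and masses are not known exactly. Their poses are not given: they have to be found in the camera images.
- tongs: steel tongs, 283 mm long, 0.115 kg, level; origin midway between the two black grip panels (77 mm long, 20 mm high, reaching 43 mm behind to 34 mm ahead of the origin), at mid height, 15 mm ahead of the balance point: hold here, pinching across y. +x to the tips, z up. Origin 60 mm above the worktop on the rest; hinge 120 mm behind it. Width over the panels 64 mm open, about 36 mm closed on the egg
- left_arm (a joint): angle of the tongs' left arm (rad): 0 open (sprung rest), about 0.115 closed on the egg, 0.15 stop; the right arm mirrors it. Springs push each grip panel outward with 10 N when open, 14 N when closed on the egg, so the tongs can be carried squeezed to 50-60 mm over the panels with the tips still open; each mm squeezed there closes the tips by 1.8 mm
- tongs_ring (a point): centre of the tongs' hanging ring (inner diameter 22 mm, 6 mm thick wire), 148 mm behind the origin of the tongs, in their mid plane
- tongs_tips (a point): point midway between the two V-shaped tip pads, 100 mm ahead of the tongs' origin, at their mid height: the egg's girth belongs here. Pads 36 mm long, 26 mm high (13 mm up and down from here); narrowest gap between them 88 mm open, 36 mm at the V's ends when closed on the egg
- rest: fixed tong rest: wooden base 230 x 70 x 8 mm (165 mm behind to 65 mm ahead of its origin); an upright peg 148 mm behind the origin stands through the tongs' ring; a cross bar under the arms 58 mm ahead, 136 mm wide, top 51 mm high, ends turned up to 68 mm. Origin on the worktop right under the resting tongs' origin; +x as the resting tongs, z up
- peg_tip (a point): top of the peg, 10 mm in diameter, 81 mm above the worktop, 21 mm above the ring's centre at rest
- egg: brown boiled egg, 44 mm in diameter, 58 mm tall, about 0.055 kg, standing upright in its cup; origin at its bottom end, 40 mm above the worktop, z along its axis upward
- egg_center (a point): centre of the egg at its widest girth, 28 mm above its bottom end, 68 mm above the worktop at the start, 14 mm above the rim of the cup
- egg_cup: white ceramic egg cup that holds the egg, loose, 54 mm tall, rim 48 mm across, foot 46 mm across; origin at the centre of its underside
- spare_cup: an identical egg cup, empty, loose; origin at the centre of its underside
- shaker: small salt shaker, 44 mm across, 90 mm tall, a bystander; origin at the centre of its underside
- spice_jar: spice jar with a green cap, 46 mm across, 106 mm tall, a bystander; origin at the centre of its underside

How it is judged:
By the outcome, as a careful person would: the job done as asked, in the order asked, and still so for the second after the job is handed in, while the arm keeps its last pose, push and grip.
It also fails if it takes over 38 s, if anything falls off the work surface, if the arm or the gripper's body presses on something with over 40 N, if the wrist force passes 120 N, or if a joint passes its speed limit or range.

## Working session

There is one attempt and no reset: what is moved stays moved. The work goes in short steps, Python scripts to look and compute and a tool call to move; the robot and the scene stay as the last step left them, time stands still between calls to the robot, and variables do not carry over. Pictures are saved under pics/ and viewed, about 8 in all and at most 12, crops included, and the job is handed in when it is done.

Besides the shell and the picture viewer there is one more tool, called after "Emit:" as a command line: name --argument value ..., lists and objects as JSON in quotes. step_arm: Moves the arm, as the interface text tells. Its arguments: {"type":"object","properties":{"steps":{"type":"array"}},"required":["steps"]}

```bash
mkdir -p pics; cat > h.py <<'E'
from bench import *
import numpy as np, cv2
def cloud(cam,d):
    m=camera_model(cam);K=np.array(m["intrinsics"]);o=np.array(m["origin"]);R=np.array(m["orientation"])
    if R.shape!=(3,3):
        from scipy.spatial.transform import Rotation as Ro
        R=Ro.from_euler('xyz',R).as_matrix()
    v,u=np.mgrid[0:400,0:640]
    p=np.stack([(u-K[0,2])/K[0,0]*d,(v-K[1,2])/K[1,1]*d,d],-1)
    return p@R.T+o
def save(n,im): cv2.imwrite(f"pics/{n}.png",im[:,:,::-1])
E
python3 - <<'E'
from h import *
for c in ["top","scene"]:
    im,d=snapshot(c); save(c+"0",im); P=cloud(c,d); print(c,camera_model(c)["origin"])
    for q in ["tongs","rest","egg","egg_cup","shaker","spice_jar"]:
        for s in silhouettes(c,q)[:3]:
            m=s["pixels"]&(d>0); p=P[m]
            if len(p)==0: continue
            hi=p[p[:,2]>np.percentile(p[:,2],98)-.006]
            print(q,round(s["confidence"],2),s["rect"],len(p),"min",p.min(0).round(3),"max",p.max(0).round(3),"topmed",np.median(hi,0).round(3))
o=get_obs();print(o["time"],o["width"],o["ee_rot"],o["tool_pos"])
E
```

```text
top [0.30938091 0.04790606 1.35509508]
tongs 0.61 [388.3, 201.1, 419.4, 271.4] 211 min [ 0.252 -0.331 -0.003] max [ 0.508 -0.222  0.073] topmed [ 0.319 -0.256  0.069]
rest 0.91 [382.6, 210.6, 421.7, 271.8] 985 min [ 0.246 -0.327 -0.005] max [ 0.478 -0.204  0.084] topmed [ 0.421 -0.231  0.066]
egg 0.64 [297.9, 190.1, 311.4, 204.0] 119 min [ 0.492  0.07  -0.002] max [0.534 0.109 0.098] topmed [0.511 0.091 0.095]
shaker 0.57 [188.4, 201.4, 204.6, 214.7] 170 min [ 0.455  0.463 -0.006] max [0.502 0.529 0.093] topmed [0.475 0.484 0.087]
spice_jar 0.81 [432.3, 153.7, 449.7, 171.6] 235 min [ 0.549 -0.48  -0.007] max [ 0.696 -0.254  0.522] topmed [ 0.55  -0.266  0.521]
scene [-0.63814826 -0.70143286  0.68088369]
tongs 0.77 [354.8, 223.1, 433.8, 270.7] 750 min [ 0.249 -0.325 -0.001] max [ 0.628 -0.166  0.075] topmed [ 0.39  -0.249  0.07 ]
tongs 0.26 [212.1, 169.0, 225.3, 195.1] 248 min [0.448 0.463 0.002] max [0.517 0.568 0.092] topmed [0.468 0.483 0.087]
tongs 0.19 [352.0, 230.7, 428.1, 295.3] 1361 min [ 0.242 -0.329 -0.002] max [ 0.592 -0.148  0.081] topmed [ 0.263 -0.239  0.066]
rest 0.77 [352.7, 228.9, 428.4, 297.0] 1267 min [ 0.242 -0.328  0.001] max [ 0.554 -0.196  0.081] topmed [ 0.263 -0.239  0.066]
egg 0.55 [306.0, 192.5, 318.2, 207.8] 162 min [0.488 0.071 0.054] max [0.523 0.111 0.1  ] topmed [0.505 0.09  0.095]
egg_cup 0.48 [304.3, 206.7, 319.2, 220.6] 102 min [0.49  0.071 0.004] max [0.528 0.106 0.055] topmed [0.496 0.08  0.049]
shaker 0.54 [211.0, 170.9, 226.8, 199.0] 222 min [0.448 0.463 0.002] max [0.517 0.568 0.091] topmed [0.466 0.481 0.086]
spice_jar 0.89 [473.5, 217.7, 493.3, 248.4] 438 min [ 0.628 -0.436 -0.002] max [ 0.758 -0.389  0.109] topmed [ 0.639 -0.416  0.1  ]
spice_jar 0.35 [352.6, 232.3, 428.8, 296.0] 1319 min [ 0.242 -0.329 -0.003] max [ 0.554 -0.199  0.081] topmed [ 0.263 -0.239  0.067]
0.7 0.0940509524792711 [ 3.14137421e+00 -2.15524819e-05  2.98805209e-01] [ 0.1619298  -0.52567786  0.18095724]
```

```bash
python3 - <<'E'
import cv2,numpy as np
t=cv2.imread("pics/top0.png")[130:310,170:490];cv2.imwrite("pics/v1.png",cv2.resize(t,(800,450),interpolation=cv2.INTER_CUBIC))
t=cv2.imread("pics/scene0.png")[130:330,190:510];cv2.imwrite("pics/v2.png",cv2.resize(t,(800,500),interpolation=cv2.INTER_CUBIC))
E
```

```text
(no output)
```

View pics/v1.png

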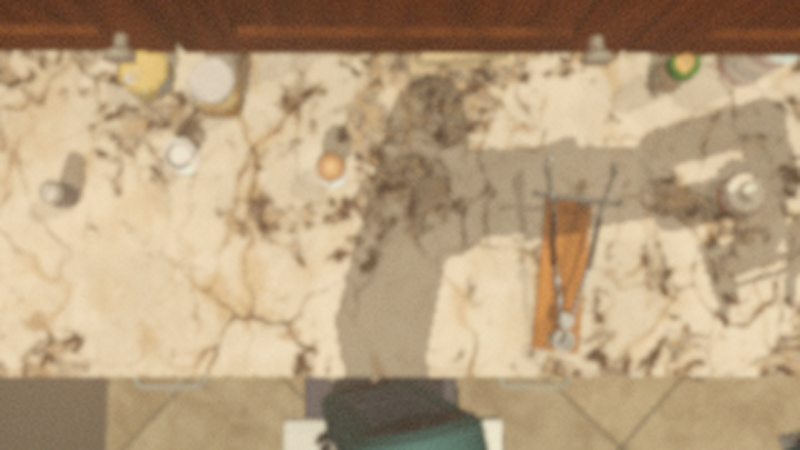

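View pics/v2.png

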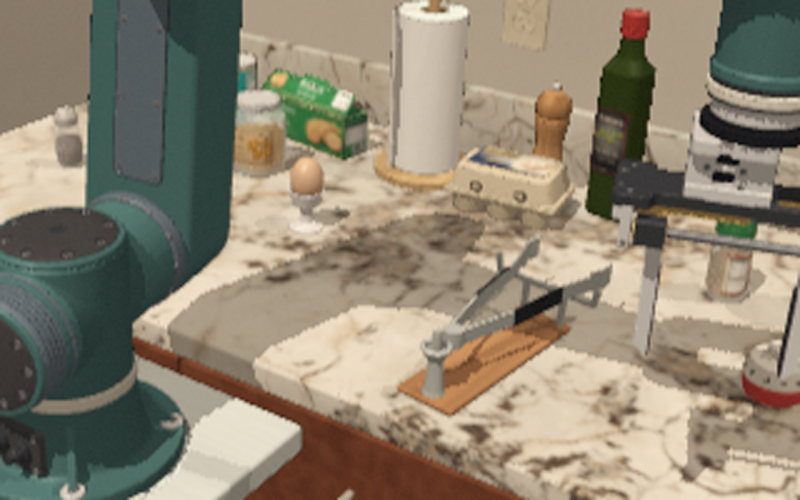

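```bash
cat >> h.py <<'E'
from scipy.spatial.transform import Rotation as Ro
def delta(pos,yaw,roll=np.pi,pitch=0.):
    o=get_obs();R=Ro.from_euler('xyz',o["ee_rot"]);T=Ro.from_euler('xyz',[roll,pitch,yaw])
    print("t",round(o["time"],2),"tcp",np.round(o["tool_pos"],4),"rot",np.round(o["ee_rot"],3),"w",round(o["width"],4),"F",np.round(o["wrist_force"],1))
    print("shift",R.inv().apply(np.array(pos)-o["tool_pos"]).round(4),"turn",(R.inv()*T).as_rotvec().round(4))
E
python3 - <<'E'
from h import *
delta([.40,-.255,.27],-.11)
im,d=snapshot("top");P=cloud("top",d)
c=P[(d>0)&(P[...,2]>.3)&(P[...,0]>.45)];print("cab",c.min(0).round(3),c.max(0).round(3))
m=(abs(P[...,0]-.37)<.16)&(abs(P[...,1]+.25)<.09)&(d>0)
h=P[m];bar=h[(h[:,2]>.035)];print(len(bar))
pk=h[(h[:,2]>.072)];print("peg",pk.round(3)[:10])
# board by colour
hsv=cv2.cvtColor(im,cv2.COLOR_RGB2HSV);b=m&(hsv[...,0]<15)&(hsv[...,1]>130)
r=cv2.minAreaRect(P[b][:,:2].astype(np.float32)*1000);print(r,cv2.boxPoints(r),b.sum())
E
```

```text
t 0.7 tcp [ 0.1619 -0.5257  0.181 ] rot [ 3.141 -0.     0.299] w 0.0941 F [-0.9 -0.1  0.6]
shift [ 0.3072 -0.1886 -0.0891] turn [ 2.000e-04 -1.000e-04  4.088e-01]
cab [ 0.45  -0.618  0.3  ] [0.612 0.663 1.044]
464
peg [[ 0.529 -0.161  0.592]
 [ 0.528 -0.162  0.593]
 [ 0.528 -0.164  0.594]
 [ 0.529 -0.167  0.592]
 [ 0.529 -0.17   0.591]
 [ 0.526 -0.162  0.594]
 [ 0.526 -0.164  0.593]
 [ 0.527 -0.167  0.592]
 [ 0.527 -0.17   0.588]
 [ 0.528 -0.173  0.585]]
((362.00457763671875, -250.51223754882812), (66.54000091552734, 217.92625427246094), 81.0162353515625) [[ 249.18288 -266.359  ]
 [ 464.43576 -300.38922]
 [ 474.8263  -234.66547]
 [ 259.5734  -200.63525]] 352
```

Emit:
step_arm --steps '[{"jaw":1,"tx":0.04,"ty":-0.024,"tz":-0.02,"az":0.05},{"jaw":1,"tx":0.08,"ty":-0.049,"tz":-0.04,"az":0.11},{"jaw":1,"tx":0.12,"ty":-0.074,"tz":-0.06,"az":0.17},{"jaw":1,"tx":0.16,"ty":-0.098,"tz":-0.08,"az":0.23},{"jaw":1,"tx":0.2,"ty":-0.123,"tz":-0.09,"az":0.29},{"jaw":1,"tx":0.24,"ty":-0.148,"tz":-0.09,"az":0.35},{"jaw":1,"tx":0.28,"ty":-0.172,"tz":-0.09,"az":0.41},{"jaw":1,"tx":0.307,"ty":-0.189,"tz":-0.09,"az":0.455}]'

```text
invalid input
```

Emit:
step_arm --steps '[{"jaw":1},{"jaw":1}]'

```text
invalid input
```

```bash
python3 - <<'E'
from h import *
delta([.4114,-.2583,.06],-.157)
m=camera_model("wrist");print(np.round(m["origin"],3),np.round(m["orientation"],2))
im,d=snapshot("wrist");save("w1",im);P=cloud("wrist",d);np.savez("w1",im=im,d=d,P=P)
for q in ["tongs","rest","tongs_ring"]:
    for s in silhouettes("wrist",q)[:2]:
        mm=s["pixels"]&(d>0);p=P[mm];print(q,round(s["confidence"],2),s["rect"],len(p),p.min(0).round(3),p.max(0).round(3))
hsv=cv2.cvtColor(im,cv2.COLOR_RGB2HSV);b=(d>0)&(hsv[...,0]<18)&(hsv[...,1]>120)&(abs(P[...,2]-.008)<.006)
r=cv2.minAreaRect(P[b][:,:2].astype(np.float32)*1000);print(r,cv2.boxPoints(r),b.sum())
E
```

```text
t 0.75 tcp [ 0.1619 -0.5257  0.181 ] rot [3.141 0.    0.299] w 0.0938 F [-0.3  0.1 -0.4]
shift [ 0.3171 -0.1821  0.1209] turn [ 2.000e-04 -0.000e+00  4.558e-01]
[ 0.24  -0.502  0.386] [ 2.85  0.   -1.27]
rest 0.6 [56.1, 0.0, 127.1, 32.6] 1438 [ 0.244 -0.277 -0.001] [ 0.28  -0.206  0.062]
tongs_ring 0.46 [34.6, 0.0, 57.9, 6.7] 80 [ 0.249 -0.253  0.06 ] [ 0.255 -0.237  0.065]
((243.81883239746094, -419.636474609375), (419.0489196777344, 59.39862060546875), 81.62067413330078) [[ 183.9034  -622.5963 ]
 [ 242.66794 -631.2522 ]
 [ 303.73425 -216.67664]
 [ 244.96973 -208.02075]] 1028
```

View pics/w1.png

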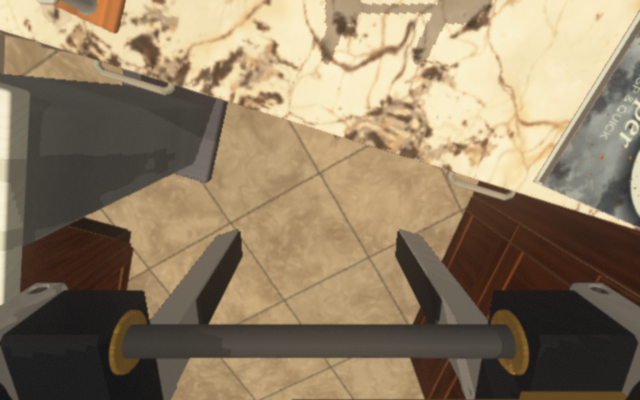

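The move was refused, so the picture is still from the start pose: the rest's corner shows at the upper left, near (90,15). I'll send full rows.

Emit:
step_arm --steps '[{"jaw":1,"tx":0.04,"ty":-0.024,"tz":-0.02,"ax":0,"ay":0,"az":0.05},{"jaw":1,"tx":0.08,"ty":-0.049,"tz":-0.04,"ax":0,"ay":0,"az":0.11},{"jaw":1,"tx":0.12,"ty":-0.074,"tz":-0.06,"ax":0,"ay":0,"az":0.17},{"jaw":1,"tx":0.16,"ty":-0.098,"tz":-0.08,"ax":0,"ay":0,"az":0.23},{"jaw":1,"tx":0.2,"ty":-0.123,"tz":-0.09,"ax":0,"ay":0,"az":0.29},{"jaw":1,"tx":0.24,"ty":-0.148,"tz":-0.09,"ax":0,"ay":0,"az":0.35},{"jaw":1,"tx":0.28,"ty":-0.172,"tz":-0.09,"ax":0,"ay":0,"az":0.41},{"jaw":1,"tx":0.307,"ty":-0.189,"tz":-0.09,"ax":0,"ay":0,"az":0.455}]'

```text
time: 1.75
tool_pos: [0.4012, -0.2523, 0.2714]
ee_rot: [3.141, -0.001, -0.156]
wrist_force: [0.6, 0.8, -0.5]
width: 0.0936
```

```bash
python3 - <<'E'
from h import *
delta([.4114,-.2583,.06],-.157)
m=camera_model("wrist");print(np.round(m["origin"],3),np.round(m["orientation"],2))
im,d=snapshot("wrist");save("w2",im);P=cloud("wrist",d);np.savez("w2",im=im,d=d,P=P)
for q in ["tongs","rest","tongs_ring"]:
    for s in silhouettes("wrist",q)[:2]:
        mm=s["pixels"]&(d>0);p=P[mm];print(q,round(s["confidence"],2),s["rect"],len(p),p.min(0).round(3),p.max(0).round(3))
hsv=cv2.cvtColor(im,cv2.COLOR_RGB2HSV);b=(d>0)&(hsv[...,0]<18)&(hsv[...,1]>120)&(abs(P[...,2]-.008)<.008)
r=cv2.minAreaRect(P[b][:,:2].astype(np.float32)*1000);print(r,cv2.boxPoints(r),b.sum())
b=(d>0)&(hsv[...,2]<60)&(abs(P[...,2]-.065)<.02)&(abs(P[...,1]+.26)<.07);print("dark",b.sum(),P[b].min(0).round(3),P[b].max(0).round(3))
E
```

```text
t 1.75 tcp [ 0.4012 -0.2523  0.2714] rot [ 3.141e+00 -1.000e-03 -1.560e-01] w 0.0936 F [ 0.6  0.8 -0.5]
shift [0.0107 0.0043 0.2114] turn [ 0.0001 -0.0014  0.001 ]
[ 0.482 -0.265  0.476] [ 2.86  0.   -1.73]
tongs 0.93 [279.9, 60.8, 362.9, 267.4] 1678 [ 0.218 -0.324  0.001] [ 0.533 -0.217  0.076]
rest 0.82 [268.5, 106.1, 376.1, 271.1] 6113 [ 0.245 -0.328 -0.001] [ 0.483 -0.197  0.082]
tongs_ring 0.83 [274.9, 64.9, 366.2, 272.3] 1493 [ 0.254 -0.327 -0.   ] [ 0.533 -0.208  0.076]
((439.23736572265625, -192.30960083007812), (918.5651245117188, 372.89678955078125), 81.88660430908203) [[ 189.83539 -620.6811 ]
 [ 558.9998  -673.309  ]
 [ 688.63934  236.06189]
 [ 319.4749   288.68982]] 5760Traceback (most recent call last):
  File "<stdin>", line 10, in <module>
    return umr_minimum(a, axis, None, out, keepdims, initial, where)
ValueError: zero-size array to reduction operation minimum which has no identity
```

View pics/w2.png

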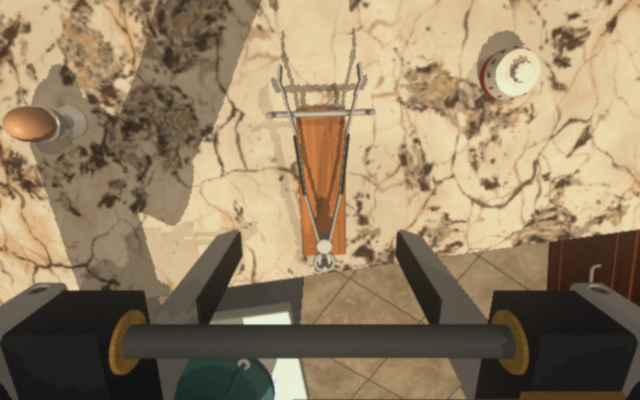

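The tongs lie nearly upright in the wrist view: ring and peg near (324,258), cross bar from (268,114) to (375,112), panels at about (298,165) and (345,165), and the egg at (30,124).

```bash
cat >> h.py <<'E'
def ray(m,u,v,z):
    K=np.array(m["intrinsics"]);R=Ro.from_euler('xyz',m["orientation"]).as_matrix() if np.array(m["orientation"]).shape!=(3,3) else np.array(m["orientation"])
    w=R@np.array([(u-K[0,2])/K[0,0],(v-K[1,2])/K[1,1],1]);o=np.array(m["origin"]);return (o+w*(z-o[2])/w[2])
E
python3 - <<'E'
from h import *
m=camera_model("wrist");f=np.load("w2.npz");im,d,P=f["im"],f["d"],f["P"]
print("bar ends",ray(m,269,112,.066).round(4),ray(m,375,111,.066).round(4))
hsv=cv2.cvtColor(im,cv2.COLOR_RGB2HSV);reg=(d>0)&(abs(P[...,0]-.37)<.15)&(abs(P[...,1]+.255)<.08)
b=reg&(hsv[...,0]<18)&(hsv[...,1]>120)&(abs(P[...,2]-.008)<.008)
b=cv2.morphologyEx(b.astype(np.uint8),cv2.MORPH_OPEN,np.ones((5,5)))>0
r=cv2.minAreaRect(P[b][:,:2].astype(np.float32)*1000);print(r,cv2.boxPoints(r).round())
k=hsv[...,2]<75
for v in (145,155,165,175,185,195): 
    u=np.where(k[v,270:370])[0]+270; print(v,u)
s=P[reg&(P[...,2]>.072)&(P[...,0]<.32)];print("peg top",len(s),s.mean(0).round(4),s.max(0).round(3))
cv2.imwrite("pics/w2c.png",cv2.resize(im[40:290,250:400,::-1],(360,600),interpolation=cv2.INTER_CUBIC))
E
```

```text
bar ends [ 0.4785 -0.2052  0.066 ] [ 0.4596 -0.335   0.066 ]
((359.0926513671875, -246.86984252929688), (69.61134338378906, 214.74232482910156), 83.06810760498047) [[ 248. -268.]
 [ 461. -294.]
 [ 470. -225.]
 [ 257. -199.]]
145 []
155 []
165 [299]
175 [300 343]
185 [342]
195 []
peg top 59 [ 0.2745 -0.2376  0.0772] [ 0.305 -0.232  0.082]
```

View pics/w2c.png

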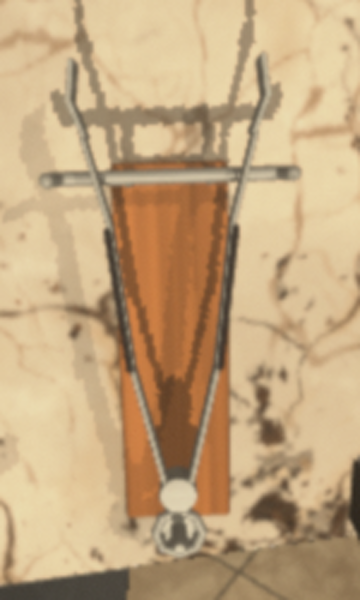

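```bash
python3 - <<'E'
from h import *
m=camera_model("wrist")
g=lambda x,y,z:ray(m,250+x/2.4-.3,40+y/2.4-.3,z)
F=(g(107,230,.07)+g(236,228,.07))/2;B=(g(131,370,.07)+g(221,370,.07))/2
rg=g(179,536,.065);peg=g(179,536,.08);hi=g(179,495,.07);tp=(g(71,60,.073)+g(265,55,.073))/2
bar=(g(46,181,.068)+g(296,173,.068))/2
for n,p in dict(F=F,B=B,ring=rg,peg=peg,hinge=hi,tips=tp,bar=bar).items(): print(n,p.round(4))
print("w panel",np.linalg.norm(g(107,230,.07)-g(236,228,.07)),np.linalg.norm(g(131,370,.07)-g(221,370,.07)))
for a,b in ((hi,tp),(rg,bar),(B,F),(hi,F)): e=b-a;print(np.linalg.norm(e).round(4),np.arctan2(e[1],e[0]).round(4))
E
```

```text
F [ 0.4411 -0.2647  0.07  ]
B [ 0.3651 -0.2556  0.07  ]
ring [ 0.262  -0.2419  0.065 ]
peg [ 0.27   -0.2429  0.08  ]
hinge [ 0.2907 -0.2461  0.07  ]
tips [ 0.5231 -0.2755  0.073 ]
bar [ 0.467  -0.2684  0.068 ]
w panel 0.06723723325046872 0.049449300612219284
0.2343 -0.1255
0.2067 -0.1282
0.0765 -0.119
0.1516 -0.1229
```

```bash
python3 -c "
from h import *
delta([.4085,-.261,.049],-.126)"
```

```text
t 1.95 tcp [ 0.3997 -0.2544  0.2709] rot [ 3.141  0.    -0.154] w 0.094 F [-0.6 -0.5 -0.1]
shift [0.0097 0.005  0.2219] turn [ 0.0008  0.0003 -0.0281]
```

Emit:
step_arm --steps '[{"jaw":1,"tx":0.01,"ty":0.005,"tz":0.03,"ax":0,"ay":0,"az":-0.028},{"jaw":1,"tx":0.01,"ty":0.005,"tz":0.07,"ax":0,"ay":0,"az":-0.028},{"jaw":1,"tx":0.01,"ty":0.005,"tz":0.11,"ax":0,"ay":0,"az":-0.028},{"jaw":1,"tx":0.01,"ty":0.005,"tz":0.15,"ax":0,"ay":0,"az":-0.028},{"jaw":1,"tx":0.01,"ty":0.005,"tz":0.18,"ax":0,"ay":0,"az":-0.028},{"jaw":1,"tx":0.01,"ty":0.005,"tz":0.205,"ax":0,"ay":0,"az":-0.028},{"jaw":1,"tx":0.01,"ty":0.005,"tz":0.222,"ax":0,"ay":0,"az":-0.028},{"jaw":1,"tx":0.01,"ty":0.005,"tz":0.222,"ax":0,"ay":0,"az":-0.028}]'

```text
time: 2.75
tool_pos: [0.4057, -0.2609, 0.0458]
ee_rot: [-3.139, 0.006, -0.128]
wrist_force: [-0.8, -0.2, 0.0]
width: 0.0939
```

Emit:
step_arm --steps '[{"jaw":0.72,"tx":0,"ty":0,"tz":0,"ax":0,"ay":0,"az":0},{"jaw":0.65,"tx":0,"ty":0,"tz":0,"ax":0,"ay":0,"az":0},{"jaw":0.6,"tx":0,"ty":0,"tz":0,"ax":0,"ay":0,"az":0},{"jaw":0.57,"tx":0,"ty":0,"tz":0,"ax":0,"ay":0,"az":0},{"jaw":0.57,"tx":0,"ty":0,"tz":0,"ax":0,"ay":0,"az":0},{"jaw":0.57,"tx":0,"ty":0,"tz":0,"ax":0,"ay":0,"az":0}]'

```text
time: 3.35
tool_pos: [0.4059, -0.261, 0.0462]
ee_rot: [-3.14, 0.006, -0.128]
wrist_force: [0.5, -0.5, -0.3]
width: 0.0544
```

```bash
python3 - <<'E'
from h import *
delta([.4085,-.261,.049],-.126)
im,d=snapshot("wrist");save("w3",im)
im2,d2=snapshot("scene")
a=cv2.resize(im,(480,300));b=cv2.resize(im2[200:310,330:450],(320,300),interpolation=cv2.INTER_CUBIC);save("g3",np.hstack([a,b]))
E
```

```text
t 3.35 tcp [ 0.4059 -0.261   0.0462] rot [-3.14   0.006 -0.128] w 0.0544 F [ 0.5 -0.5 -0.3]
shift [ 0.0025 -0.0003 -0.0028] turn [-0.0019  0.0057 -0.0022]
```

View pics/g3.png

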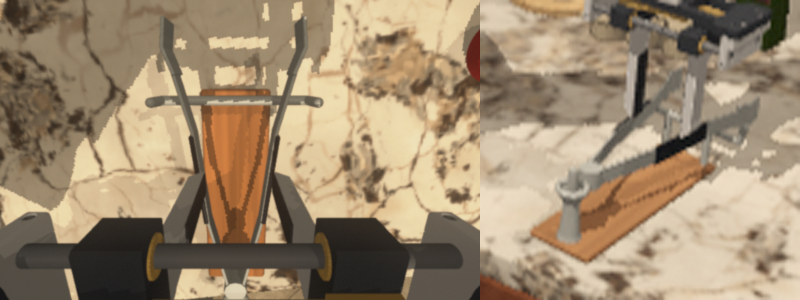

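Both fingers are on the black panels and the ring still sits on the peg. Next I'll lift straight up.

Emit:
step_arm --steps '[{"jaw":0.57,"tx":0,"ty":0,"tz":-0.01,"ax":0,"ay":0,"az":0},{"jaw":0.57,"tx":0,"ty":0,"tz":-0.025,"ax":0,"ay":0,"az":0},{"jaw":0.57,"tx":0,"ty":0,"tz":-0.04,"ax":0,"ay":0,"az":0},{"jaw":0.57,"tx":0,"ty":0,"tz":-0.06,"ax":0,"ay":0,"az":0},{"jaw":0.57,"tx":0,"ty":0,"tz":-0.08,"ax":0,"ay":0,"az":0},{"jaw":0.57,"tx":0,"ty":0,"tz":-0.1,"ax":0,"ay":0,"az":0},{"jaw":0.57,"tx":0,"ty":0,"tz":-0.115,"ax":0,"ay":0,"az":0},{"jaw":0.57,"tx":0,"ty":0,"tz":-0.12,"ax":0,"ay":0,"az":0}]'

```text
time: 4.25
tool_pos: [0.4074, -0.2619, 0.1685]
ee_rot: [-3.142, 0.003, -0.128]
wrist_force: [-0.2, 0.4, 0.0]
width: 0.0535
```

```bash
python3 - <<'E'
from h import *
delta([.405,.10,.18],-.05)
im,d=snapshot("scene");save("s4",im);P=cloud("scene",d)
for s in silhouettes("scene","tongs")[:2]:
    mm=s["pixels"]&(d>0);p=P[mm&(P[...,2]>.1)];print(round(s["confidence"],2),s["rect"],len(p),p.min(0).round(3),p.max(0).round(3))
E
```

```text
t 4.25 tcp [ 0.4074 -0.2619  0.1685] rot [-3.142e+00  3.000e-03 -1.280e-01] w 0.0535 F [-0.2  0.4  0. ]
shift [-0.0487 -0.3586 -0.0114] turn [-0.0001  0.0026 -0.0781]Traceback (most recent call last):
  File "<stdin>", line 5, in <module>
    return umr_minimum(a, axis, None, out, keepdims, initial, where)
ValueError: zero-size array to reduction operation minimum which has no identity
```

```bash
python3 - <<'E'
from h import *
im,d=snapshot("wrist");save("w4",im)
im2=cv2.imread("pics/s4.png")[:,:,::-1]
a=cv2.resize(im,(480,300));b=cv2.resize(im2[190:310,320:448],(320,300),interpolation=cv2.INTER_CUBIC);save("g4",np.hstack([a,b]))
E
```

```text
(no output)
```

View pics/g4.png

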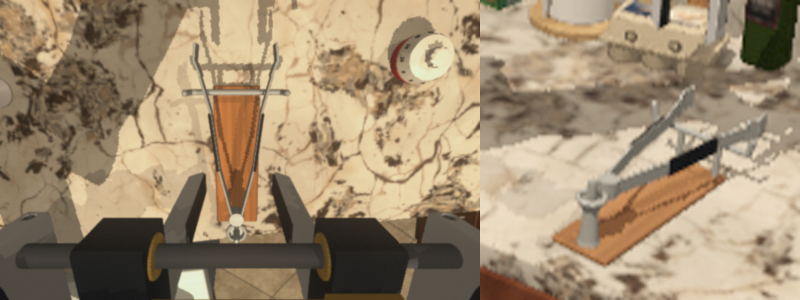

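The tongs stayed on the peg: the right-hand view shows the ring still around it, so the grip missed. Before retrying I'll check the fingertip position by projection.

```bash
cat >> h.py <<'E'
def proj(m,p):
    R=Ro.from_euler('xyz',m["orientation"]).as_matrix();q=R.T@(np.array(p)-m["origin"]);q=np.array(m["intrinsics"])@q;return (q[:2]/q[2]).round(1)
E
python3 - <<'E'
from h import *
ms=camera_model("scene");mw=camera_model("wrist")
o=get_obs();print(o["tool_pos"],o["width"])
print("g4 scene: tips exp",[(proj(ms,[.407,-.262+s*.027,.16])-[320,190])*2.5+[480,0] for s in(1,-1)])
k=np.array([320/120,300/110])
for z in (.038,.06,.075): print("g3 scene",z,[(proj(ms,[.406,-.261+s*.03,z])-[330,200])*k+[480,0] for s in(1,-1)])
print("panels g3",[(proj(ms,[.4085+x,-.261+.0-.126*x-.03,.06])-[330,200])*k+[480,0] for x in(-.043,.034)])
T=o["tool_pos"];print("wrist tips exp",[proj(mw,[T[0],T[1]+s*.027,T[2]-.008])*.75 for s in(1,-1)])
im,d=snapshot("scene");P=cloud("scene",d);q=P[(d>0)&(abs(P[...,0]-.407)<.03)&(abs(P[...,1]+.262)<.06)&(P[...,2]>.09)];print(len(q),q.min(0),q[q[:,2].argsort()[:8]].round(3))
im,d=snapshot("wrist");P=cloud("wrist",d);q=P[(d>0)&(abs(P[...,0]-.407)<.03)&(abs(P[...,1]+.262)<.06)&(P[...,2]>.09)];print(len(q),q[q[:,2].argsort()[:8]].round(3))
E
```

```text
[ 0.40642945 -0.2611863   0.16573393] 0.05346122261293812
g4 scene: tips exp [array([661.25,  56.25]), array([708.75,  69.75])]
g3 scene 0.038 [array([632.53333333, 143.45454545]), array([686.13333333, 161.72727273])]
g3 scene 0.06 [array([634.4       , 124.36363636]), array([688.53333333, 142.09090909])]
g3 scene 0.075 [array([635.46666667, 111.        ]), array([689.86666667, 128.72727273])]
panels g3 [array([665.86666667, 157.63636364]), array([707.46666667, 128.72727273])]
wrist tips exp [array([210.45 , 170.325]), array([267.   , 163.575])]
2755 [ 0.37700688 -0.3219617   0.18937514] [[ 0.398 -0.283  0.189]
 [ 0.418 -0.231  0.191]
 [ 0.407 -0.231  0.192]
 [ 0.404 -0.226  0.192]
 [ 0.404 -0.229  0.193]
 [ 0.392 -0.288  0.193]
 [ 0.412 -0.231  0.193]
 [ 0.396 -0.284  0.193]]
32318 [[ 0.41  -0.29   0.189]
 [ 0.418 -0.233  0.189]
 [ 0.395 -0.287  0.189]
 [ 0.415 -0.235  0.19 ]
 [ 0.411 -0.291  0.19 ]
 [ 0.419 -0.233  0.19 ]
 [ 0.419 -0.234  0.19 ]
 [ 0.407 -0.288  0.191]]
```

Both cameras put the fingertips about 24 mm above the reported TCP, though the spec puts them 8 mm below it. That makes my grasp 32 mm too high, which fits the picture. I'll open, go lower and check the finger height near the panels.

Emit:
step_arm --steps '[{"jaw":1,"tx":0.002,"ty":0,"tz":0,"ax":0,"ay":0,"az":0},{"jaw":1,"tx":0.002,"ty":0,"tz":0,"ax":0,"ay":0,"az":0},{"jaw":1,"tx":0.002,"ty":0,"tz":0.02,"ax":0,"ay":0,"az":0},{"jaw":1,"tx":0.002,"ty":0,"tz":0.05,"ax":0,"ay":0,"az":0},{"jaw":1,"tx":0.002,"ty":0,"tz":0.08,"ax":0,"ay":0,"az":0},{"jaw":1,"tx":0.002,"ty":0,"tz":0.105,"ax":0,"ay":0,"az":0},{"jaw":1,"tx":0.002,"ty":0,"tz":0.12,"ax":0,"ay":0,"az":0},{"jaw":1,"tx":0.002,"ty":0,"tz":0.12,"ax":0,"ay":0,"az":0}]'

```text
time: 5.3
tool_pos: [0.405, -0.2588, 0.0415]
ee_rot: [-3.135, 0.014, -0.128]
wrist_force: [0.2, -0.5, -0.1]
width: 0.0938
```

```bash
python3 - <<'E'
from h import *
delta([.4085,-.261,.017],-.126)
for c in("scene","wrist"):
    im,d=snapshot(c);save("f5"+c,im);P=cloud(c,d);R=Ro.from_euler('z',.128).as_matrix()
    L=(P-[.4085,-.261,0])@R.T   # tongs frame
    for s in(1,-1):
        q=L[(d>0)&(abs(L[...,0])<.02)&(s*L[...,1]>.042)&(s*L[...,1]<.065)&(P[...,2]>.03)]
        if len(q): k=q[q[:,2].argsort()];print(c,s,len(q),k[:5].round(3).tolist(),"x",q[:,0].min().round(3),q[:,0].max().round(3))
E
```

```text
t 5.3 tcp [ 0.405  -0.2588  0.0415] rot [-3.135  0.014 -0.128] w 0.0938 F [ 0.2 -0.5 -0.1]
shift [0.0041 0.0019 0.0244] turn [-0.007   0.0139 -0.0022]
scene 1 355 [[-0.01, 0.057, 0.065], [-0.012, 0.052, 0.068], [-0.004, 0.051, 0.068], [-0.006, 0.053, 0.069], [0.002, 0.052, 0.069]] x -0.02 0.017
scene -1 438 [[-0.011, -0.045, 0.069], [-0.013, -0.043, 0.069], [-0.013, -0.049, 0.071], [-0.014, -0.044, 0.072], [-0.008, -0.043, 0.073]] x -0.02 0.019
wrist 1 8111 [[0.006, 0.048, 0.07], [-0.008, 0.047, 0.07], [0.006, 0.049, 0.07], [0.007, 0.049, 0.07], [0.006, 0.047, 0.07]] x -0.012 0.02
wrist -1 8057 [[0.006, -0.049, 0.068], [0.001, -0.048, 0.069], [0.0, -0.047, 0.07], [0.006, -0.048, 0.07], [0.006, -0.049, 0.07]] x -0.012 0.02
```

Emit:
step_arm --steps '[{"jaw":1,"tx":0.002,"ty":0,"tz":0.01,"ax":-0.004,"ay":0.01,"az":0},{"jaw":1,"tx":0.002,"ty":0,"tz":0.02,"ax":-0.004,"ay":0.01,"az":0},{"jaw":1,"tx":0.002,"ty":0,"tz":0.027,"ax":-0.004,"ay":0.01,"az":0},{"jaw":1,"tx":0.002,"ty":0,"tz":0.027,"ax":-0.004,"ay":0.01,"az":0}]'

```text
time: 5.8
tool_pos: [0.4082, -0.2602, 0.0168]
ee_rot: [-3.141, 0.0, -0.128]
wrist_force: [0.7, 0.4, 0.5]
width: 0.094
```

Emit:
step_arm --steps '[{"jaw":0.72,"tx":0,"ty":0,"tz":0,"ax":0,"ay":0,"az":0},{"jaw":0.65,"tx":0,"ty":0,"tz":0,"ax":0,"ay":0,"az":0},{"jaw":0.6,"tx":0,"ty":0,"tz":0,"ax":0,"ay":0,"az":0},{"jaw":0.56,"tx":0,"ty":0,"tz":0,"ax":0,"ay":0,"az":0},{"jaw":0.56,"tx":0,"ty":0,"tz":0,"ax":0,"ay":0,"az":0},{"jaw":0.56,"tx":0,"ty":0,"tz":0,"ax":0,"ay":0,"az":0}]'

```text
time: 6.4
tool_pos: [0.4085, -0.2603, 0.0172]
ee_rot: [-3.141, -0.001, -0.128]
wrist_force: [0.7, 0.5, 0.8]
width: 0.0534
```

```bash
python3 - <<'E'
from h import *
delta([.4085,-.261,.017],-.126)
im,d=snapshot("wrist")
im2,d2=snapshot("scene")
a=cv2.resize(im,(480,300));b=cv2.resize(im2[200:310,330:450],(320,300),interpolation=cv2.INTER_CUBIC);save("g6",np.hstack([a,b]))
E
```

```text
t 6.4 tcp [ 0.4085 -0.2603  0.0172] rot [-3.141e+00 -1.000e-03 -1.280e-01] w 0.0534 F [0.7 0.5 0.8]
shift [0.0001 0.0007 0.0002] turn [-0.0004 -0.0006 -0.0021]
```

View pics/g6.png

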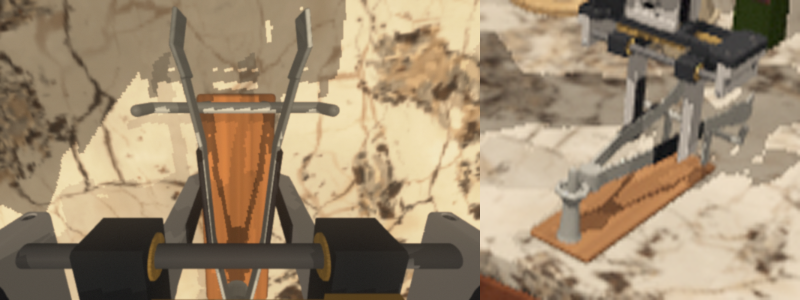

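The near finger now covers the front of the panel and the tips have drawn in: the grip is real this time. Lifting.

Emit:
step_arm --steps '[{"jaw":0.56,"tx":0,"ty":0,"tz":-0.01,"ax":0,"ay":0,"az":0},{"jaw":0.56,"tx":0,"ty":0,"tz":-0.025,"ax":0,"ay":0,"az":0},{"jaw":0.56,"tx":0,"ty":0,"tz":-0.04,"ax":0,"ay":0,"az":0},{"jaw":0.56,"tx":0,"ty":0,"tz":-0.06,"ax":0,"ay":0,"az":0},{"jaw":0.56,"tx":0,"ty":0,"tz":-0.08,"ax":0,"ay":0,"az":0},{"jaw":0.56,"tx":0,"ty":0,"tz":-0.1,"ax":0,"ay":0,"az":0},{"jaw":0.56,"tx":0,"ty":0,"tz":-0.12,"ax":0,"ay":0,"az":0},{"jaw":0.56,"tx":0,"ty":0,"tz":-0.12,"ax":0,"ay":0,"az":0}]'

```text
time: 7.3
tool_pos: [0.4099, -0.2617, 0.1408]
ee_rot: [3.138, -0.006, -0.128]
wrist_force: [0.5, -0.0, -1.2]
width: 0.0529
```

```bash
python3 - <<'E'
from h import *
delta([.395,.095,.155],0.)
for c in("scene","wrist"):
    im,d=snapshot(c);P=cloud(c,d);R=Ro.from_euler('z',.128).as_matrix();save("l7"+c,im)
    o=get_obs()["tool_pos"];L=(P-[o[0],o[1],0])@R.T
    q=L[(d>0)&(L[...,0]>.04)&(L[...,0]<.15)&(abs(L[...,1])<.07)&(P[...,2]>.12)&(P[...,2]<.23)]
    t=q[q[:,0]>.08]
    print(c,len(q),q.min(0).round(3),q.max(0).round(3),"tips y",t[t[:,1]>0].mean(0).round(3) if len(t) else 0,t[t[:,1]<0].mean(0).round(3) if len(t) else 0)
    for s in silhouettes(c,"egg")[:1]:
        p=P[s["pixels"]&(d>0)];p=p[p[:,2]>.05];print("egg",s["confidence"],s["rect"],p.min(0).round(3),p.max(0).round(3))
    for s in silhouettes(c,"tongs")[:1]:
        p=P[s["pixels"]&(d>0)];print("tongs",s["rect"],np.percentile(p[:,2],[5,50,95]).round(3))
E
```

```text
t 7.3 tcp [ 0.4099 -0.2617  0.1408] rot [ 3.138 -0.006 -0.128] w 0.0529 F [ 0.5 -0.  -1.2]
shift [-0.0603 -0.3518 -0.0158] turn [ 0.0037 -0.0059 -0.1283]
scene 201 [ 0.04  -0.04   0.173] [0.121 0.04  0.199] tips y [0.091 0.037 0.187] [ 0.096 -0.036  0.187]
egg 0.45 [307.1, 191.2, 318.8, 208.7] [0.486 0.069 0.053] [0.525 0.105 0.1  ]
tongs [361.4, 189.9, 436.5, 229.3] [0.168 0.186 0.194]
wrist 5602 [ 0.04  -0.042  0.165] [0.12  0.039 0.195] tips y [0.101 0.035 0.185] [ 0.101 -0.038  0.185]
```

The tongs are lifted: tips at z≈0.185, level, with the ring clear of the peg by a wide margin. Now I'll carry them over to the egg.

Emit:
step_arm --steps '[{"jaw":0.56,"tx":-0.002,"ty":-0.015,"tz":0,"ax":0.004,"ay":-0.006,"az":-0.01},{"jaw":0.56,"tx":-0.006,"ty":-0.045,"tz":0,"ax":0.004,"ay":-0.006,"az":-0.02},{"jaw":0.56,"tx":-0.01,"ty":-0.085,"tz":0,"ax":0.004,"ay":-0.006,"az":-0.04},{"jaw":0.56,"tx":-0.016,"ty":-0.13,"tz":0,"ax":0.004,"ay":-0.006,"az":-0.06},{"jaw":0.56,"tx":-0.021,"ty":-0.17,"tz":0,"ax":0.004,"ay":-0.006,"az":-0.08},{"jaw":0.56,"tx":-0.026,"ty":-0.21,"tz":0,"ax":0.004,"ay":-0.006,"az":-0.09},{"jaw":0.56,"tx":-0.031,"ty":-0.25,"tz":0,"ax":0.004,"ay":-0.006,"az":-0.11},{"jaw":0.56,"tx":-0.034,"ty":-0.275,"tz":0,"ax":0.004,"ay":-0.006,"az":-0.12}]'

```text
time: 8.4
tool_pos: [0.4078, 0.0207, 0.1357]
ee_rot: [-3.134, 0.009, -0.005]
wrist_force: [1.5, -0.2, -1.6]
width: 0.0528
```

```bash
python3 -c "
from h import *
delta([.405,.09,.13],0)"
```

```text
t 8.4 tcp [0.4078 0.0207 0.1357] rot [-3.134  0.009 -0.005] w 0.0528 F [ 1.5 -0.2 -1.6]
shift [-0.003  -0.0693  0.0062] turn [-0.0079  0.0087 -0.0045]
```

Emit:
step_arm --steps '[{"jaw":0.56,"tx":-0.001,"ty":-0.02,"tz":0,"ax":-0.004,"ay":0.005,"az":-0.004},{"jaw":0.56,"tx":-0.002,"ty":-0.042,"tz":0.003,"ax":-0.008,"ay":0.009,"az":-0.004},{"jaw":0.56,"tx":-0.003,"ty":-0.06,"tz":0.006,"ax":-0.008,"ay":0.009,"az":-0.004},{"jaw":0.56,"tx":-0.003,"ty":-0.069,"tz":0.006,"ax":-0.008,"ay":0.009,"az":-0.004},{"jaw":0.56,"tx":-0.003,"ty":-0.069,"tz":0.006,"ax":-0.008,"ay":0.009,"az":-0.004}]'

```text
time: 8.9
tool_pos: [0.4044, 0.0908, 0.1299]
ee_rot: [3.141, 0.001, 0.002]
wrist_force: [-0.3, 0.1, -1.4]
width: 0.0532
```

```bash
cat > eg.py <<'E'
from h import *
from scipy.optimize import least_squares
delta([.405,.09,.13],0)
o=get_obs()["tool_pos"]
for c in("wrist","top","scene"):
    im,d=snapshot(c);P=cloud(c,d);save("e8"+c,im)
    hsv=cv2.cvtColor(im,cv2.COLOR_RGB2HSV)
    m=(d>0)&(abs(P[...,0]-.51)<.04)&(abs(P[...,1]-.09)<.04)&(P[...,2]>.058)&(P[...,2]<.104)
    p=P[m]
    # sphere-ish fit: ellipsoid semi axes 22,22,30 about z=.068
    if len(p)>20:
        f=lambda q:np.sqrt(((p[:,0]-q[0])/.022)**2+((p[:,1]-q[1])/.022)**2+((p[:,2]-.068)/.030)**2)-1
        r=least_squares(f,[.51,.09],loss='soft_l1',f_scale=.05);print(c,"egg",len(p),r.x.round(4),np.abs(r.fun).mean().round(3))
    L=P-o
    q=L[(d>0)&(L[...,0]>.03)&(L[...,0]<.16)&(abs(L[...,1])<.07)&(P[...,2]>.135)&(P[...,2]<.23)]
    if len(q)>20:
        print(c,"tongs",len(q),"z",(np.percentile(q[:,2],[3,50,97])+o[2]).round(3),"xmax",q[:,0].max().round(3))
        for x in(.045,.06,.075,.09,.105,.115):
            s=q[abs(q[:,0]-x)<.006];print(x,*(np.median(s[s[:,1]*k>0][:,1]).round(4) if (s[:,1]*k>0).any() else None for k in(1,-1)),end=" | ")
        print()
E
python3 eg.py
```

```text
t 8.9 tcp [0.4044 0.0908 0.1299] rot [3.141e+00 1.000e-03 2.000e-03] w 0.0532 F [-0.3  0.1 -1.4]
shift [ 0.0006  0.0008 -0.0001] turn [0.0001 0.0007 0.002 ]
wrist egg 2710 [0.5127 0.0905] 0.023
wrist tongs 6179 z [0.165 0.182 0.188] xmax 0.12
0.045 0.0245 -0.0275 | 0.06 0.0276 -0.0309 | 0.075 0.0306 -0.0342 | 0.09 0.0332 -0.0371 | 0.105 0.0354 -0.0393 | 0.115 0.0336 -0.0378 | 
top egg 47 [0.5116 0.0906] 0.04
scene egg 158 [0.5123 0.0946] 0.087
scene tongs 174 z [0.165 0.176 0.187] xmax 0.121
0.045 0.0261 -0.0267 | 0.06 0.0302 -0.03 | 0.075 0.0338 -0.0349 | 0.09 None -0.0372 | 0.105 None -0.0385 | 0.115 0.0369 -0.0364 |
```

View pics/e8wrist.png

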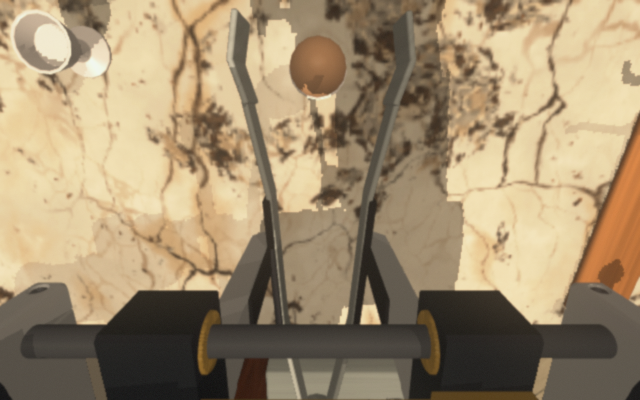

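The egg at (318,67) sits centred between the open tips at (238,55) and (402,55), and the spare cup at upper left is clear. I'll align, then descend.

Emit:
step_arm --steps '[{"jaw":0.56,"tx":0.006,"ty":-0.001,"tz":0,"ax":0,"ay":0,"az":0},{"jaw":0.56,"tx":0.007,"ty":-0.001,"tz":0.015,"ax":0,"ay":0,"az":0},{"jaw":0.56,"tx":0.007,"ty":-0.001,"tz":0.035,"ax":0,"ay":0,"az":0},{"jaw":0.56,"tx":0.007,"ty":-0.001,"tz":0.055,"ax":0,"ay":0,"az":0},{"jaw":0.56,"tx":0.007,"ty":-0.001,"tz":0.075,"ax":0,"ay":0,"az":0},{"jaw":0.56,"tx":0.007,"ty":-0.001,"tz":0.09,"ax":0,"ay":0,"az":0},{"jaw":0.56,"tx":0.007,"ty":-0.001,"tz":0.095,"ax":0,"ay":0,"az":0},{"jaw":0.56,"tx":0.007,"ty":-0.001,"tz":0.095,"ax":0,"ay":0,"az":0}]'

```text
time: 9.85
tool_pos: [0.4118, 0.0896, 0.0347]
ee_rot: [3.141, 0.001, -0.002]
wrist_force: [-1.2, -0.1, -0.6]
width: 0.0528
```

```bash
python3 - <<'E'
from h import *
delta([.411,.092,.026],0)
im,d=snapshot("wrist");P=cloud("wrist",d);save("d9",im)
for s in(1,-1):
    q=P[(d>0)&(abs(P[...,0]-.512)<.015)&(s*(P[...,1]-.0905)>.025)&(s*(P[...,1]-.0905)<.055)&(P[...,2]>.03)]
    print(s,len(q),np.percentile(q,[3,50,97],axis=0).round(4).tolist())
im2,d2=snapshot("scene")
a=cv2.resize(im[:250],(480,188));a=np.vstack([a,np.zeros((112,480,3),np.uint8)]);b=cv2.resize(im2[165:245,270:355],(320,300),interpolation=cv2.INTER_CUBIC);save("g9",np.hstack([a,b]))
E
```

```text
t 9.85 tcp [0.4118 0.0896 0.0347] rot [ 3.141e+00  1.000e-03 -2.000e-03] w 0.0528 F [-1.2 -0.1 -0.6]
shift [-0.0008 -0.0024  0.0087] turn [ 0.0008  0.0014 -0.002 ]
1 1339 [[0.4981, 0.1218, 0.0692], [0.5136, 0.1249, 0.0883], [0.5262, 0.1278, 0.0933]]
-1 1384 [[0.498, 0.049, 0.0691], [0.5134, 0.0518, 0.0881], [0.5262, 0.055, 0.0935]]
```

View pics/g9.png

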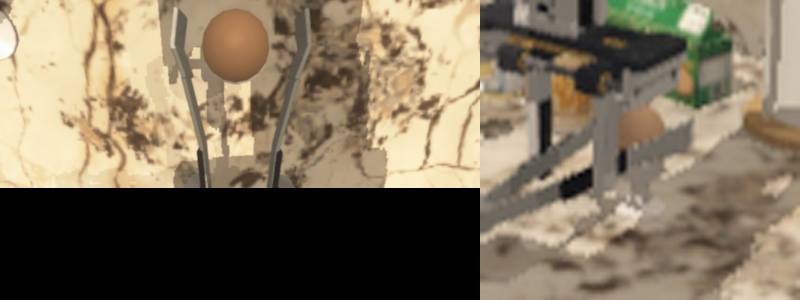

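The egg is between the tips and at the V apexes (wrist row ~45), with the tips 2 mm too far to the right in y and about 10 mm too high. I'll correct both, then close.

Emit:
step_arm --steps '[{"jaw":0.56,"tx":0,"ty":-0.002,"tz":0.005,"ax":0,"ay":0,"az":0},{"jaw":0.56,"tx":0,"ty":-0.002,"tz":0.01,"ax":0,"ay":0,"az":0},{"jaw":0.56,"tx":0,"ty":-0.002,"tz":0.01,"ax":0,"ay":0,"az":0},{"jaw":0.52,"tx":0,"ty":-0.002,"tz":0.01,"ax":0,"ay":0,"az":0},{"jaw":0.48,"tx":0,"ty":-0.002,"tz":0.01,"ax":0,"ay":0,"az":0},{"jaw":0.45,"tx":0,"ty":-0.002,"tz":0.01,"ax":0,"ay":0,"az":0},{"jaw":0.43,"tx":0,"ty":-0.002,"tz":0.01,"ax":0,"ay":0,"az":0},{"jaw":0.42,"tx":0,"ty":-0.002,"tz":0.01,"ax":0,"ay":0,"az":0}]'

```text
time: 10.75
tool_pos: [0.413, 0.0919, 0.0262]
ee_rot: [3.141, -0.002, -0.002]
wrist_force: [-0.3, -0.8, -1.4]
width: 0.04
```

Emit:
step_arm --steps '[{"jaw":0.4,"tx":0,"ty":0,"tz":0,"ax":0,"ay":0,"az":0},{"jaw":0.38,"tx":0,"ty":0,"tz":0,"ax":0,"ay":0,"az":0},{"jaw":0.36,"tx":0,"ty":0,"tz":0,"ax":0,"ay":0,"az":0},{"jaw":0.33,"tx":0,"ty":0,"tz":0,"ax":0,"ay":0,"az":0},{"jaw":0.3,"tx":0,"ty":0,"tz":0,"ax":0,"ay":0,"az":0},{"jaw":0.28,"tx":0,"ty":0,"tz":0,"ax":0,"ay":0,"az":0},{"jaw":0.28,"tx":0,"ty":0,"tz":0,"ax":0,"ay":0,"az":0}]'

```text
time: 11.45
tool_pos: [0.4131, 0.0919, 0.0263]
ee_rot: [3.141, -0.002, -0.002]
wrist_force: [-0.0, -0.6, -0.3]
width: 0.0356
```

```bash
python3 - <<'E'
from h import *
delta([.411,.092,.105],0)
im,d=snapshot("wrist");P=cloud("wrist",d);save("c10",im)
for s in(1,-1):
    q=P[(d>0)&(abs(P[...,0]-.512)<.03)&(s*(P[...,1]-.0905)>.012)&(s*(P[...,1]-.0905)<.04)&(P[...,2]>.05)]
    print(s,len(q),np.percentile(q,[3,50,97],axis=0).round(4).tolist())
im2,d2=snapshot("scene")
a=cv2.resize(im[:250],(480,188));a=np.vstack([a,np.zeros((112,480,3),np.uint8)]);b=cv2.resize(im2[165:245,270:355],(320,300),interpolation=cv2.INTER_CUBIC);save("g10",np.hstack([a,b]))
E
```

```text
t 11.45 tcp [0.4131 0.0919 0.0263] rot [ 3.141e+00 -2.000e-03 -2.000e-03] w 0.0356 F [-0.  -0.6 -0.3]
shift [-0.0019 -0.     -0.0788] turn [ 0.0005 -0.002  -0.0016]
1 2474 [[0.4855, 0.1029, 0.0607], [0.5106, 0.1095, 0.0827], [0.5301, 0.1142, 0.0921]]
-1 2389 [[0.4852, 0.0669, 0.0652], [0.5107, 0.0717, 0.0828], [0.5299, 0.0782, 0.0928]]
```

View pics/g10.png

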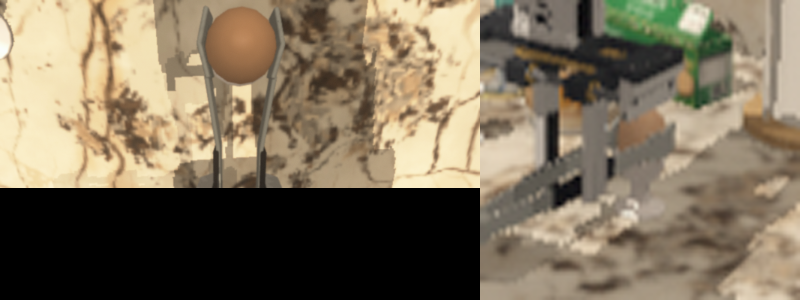

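The tongs closed to 35.6 mm over the panels (36 expected on the egg), and the pads hug the egg. I'll lift 80 mm straight up.

Emit:
step_arm --steps '[{"jaw":0.28,"tx":0,"ty":0,"tz":-0.004,"ax":0,"ay":0,"az":0},{"jaw":0.28,"tx":0,"ty":0,"tz":-0.012,"ax":0,"ay":0,"az":0},{"jaw":0.28,"tx":0,"ty":0,"tz":-0.024,"ax":0,"ay":0,"az":0},{"jaw":0.28,"tx":0,"ty":0,"tz":-0.038,"ax":0,"ay":0,"az":0},{"jaw":0.28,"tx":0,"ty":0,"tz":-0.054,"ax":0,"ay":0,"az":0},{"jaw":0.28,"tx":0,"ty":0,"tz":-0.068,"ax":0,"ay":0,"az":0},{"jaw":0.28,"tx":0,"ty":0,"tz":-0.077,"ax":0,"ay":0,"az":0},{"jaw":0.28,"tx":0,"ty":0,"tz":-0.08,"ax":0,"ay":0,"az":0}]'

```text
time: 12.35
tool_pos: [0.4138, 0.092, 0.1079]
ee_rot: [3.141, -0.005, -0.002]
wrist_force: [0.9, -0.0, -1.7]
width: 0.0354
```

```bash
python3 - <<'E'
from h import *
delta([.4131,.0919,.1063],0)
im,d=snapshot("wrist");P=cloud("wrist",d)
q=P[(d>0)&(abs(P[...,0]-.512)<.008)&(abs(P[...,1]-.0905)<.008)];print("egg top z",np.percentile(q[:,2],[50,95]).round(4))
im2,d2=snapshot("scene")
for c,q in (("scene","egg_cup"),("scene","spice_jar"),("scene","shaker"),("wrist","egg_cup")):
    print(c,q,[(round(s["confidence"],2),s["rect"]) for s in silhouettes(c,q)[:2]])
a=cv2.resize(im,(480,300));b=cv2.resize(im2[150:240,270:366],(320,300),interpolation=cv2.INTER_CUBIC);save("g11",np.hstack([a,b]))
E
```

```text
t 12.35 tcp [0.4138 0.092  0.1079] rot [ 3.141e+00 -5.000e-03 -2.000e-03] w 0.0354 F [ 0.9 -0.  -1.7]
shift [-0.0007  0.0001  0.0016] turn [ 0.0002 -0.0047 -0.0016]
egg top z [0.1789 0.1807]
scene egg_cup [(0.5, [301.9, 201.4, 319.5, 223.8])]
scene spice_jar [(0.65, [471.2, 214.5, 491.8, 249.0]), (0.36, [350.5, 229.8, 428.8, 297.4])]
scene shaker [(0.73, [210.3, 172.1, 224.4, 194.8])]
wrist egg_cup [(0.55, [597.1, 174.1, 639.0, 306.0]), (0.29, [264.3, 7.1, 379.5, 395.1])]
```

View pics/g11.png

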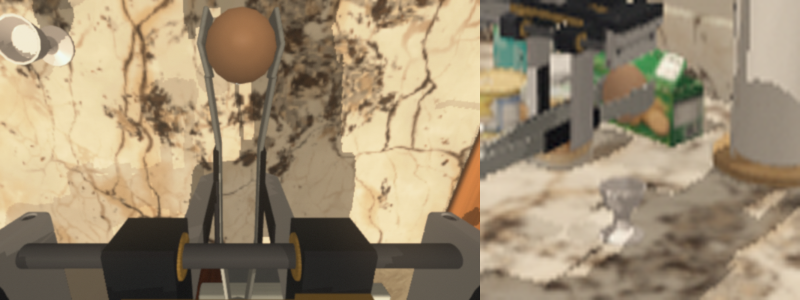

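The egg is up: its top is at z≈0.179, against 0.098 before. The empty cup stands upright where it was. I'll let things settle briefly, then hand in.

Emit:
step_arm --steps '[{"jaw":0.28,"tx":0,"ty":0,"tz":0,"ax":0,"ay":0,"az":0},{"jaw":0.28,"tx":0,"ty":0,"tz":0,"ax":0,"ay":0,"az":0},{"jaw":0.28,"tx":0,"ty":0,"tz":0,"ax":0,"ay":0,"az":0},{"jaw":0.28,"tx":0,"ty":0,"tz":0,"ax":0,"ay":0,"az":0}]'

```text
time: 13.05
tool_pos: [0.4122, 0.0919, 0.1052]
ee_rot: [3.141, 0.0, -0.002]
wrist_force: [-0.4, 0.5, -2.6]
width: 0.0355
```

```bash
python3 - <<'E'
from h import *
im,d=snapshot("wrist");P=cloud("wrist",d)
q=P[(d>0)&(abs(P[...,0]-.512)<.008)&(abs(P[...,1]-.0905)<.008)];z=np.percentile(q[:,2],50);o=get_obs();print(z,o["tool_pos"],o["width"])
if .165<z<.19: print(close_job())
E
```

```text
0.17619080702199022 [0.41228219 0.09192511 0.10531483] 0.03516155171615164
the job is handed in; nothing more can be done
None
```

The egg is out of its cup and was still held in the closed tongs when I handed the job in, at about 13 s on the robot's clock. I lifted the tongs off the peg, closed them on the egg at its girth, and raised it straight up by about 8 cm.

**Last checks:**
- **Egg height:** its top measured z≈0.176–0.179 m, against 0.098 m in the cup.
- **Grip:** the tongs held at about 35 mm over the panels; 36 mm was expected on the egg.
- **Egg contact:** the gripper's fingers held only the tongs' panels. In the pictures they stayed well behind the egg.
- **Cups and bystanders:** in the last picture the egg's cup stands upright in place and the spare cup stands at the upper left. The salt shaker and spice jar were detected within a few pixels of where they started.

**What failed or disagreed:**
- **First move refused:** the arm did not move because I had left some fields out of the rows.
- **First grasp missed:** it closed above the panels, and the tongs stayed on the rest. Two cameras put the fingertips about 24–27 mm behind the reported TCP, not 8 mm ahead as specified. I grasped about 30 mm lower and it held.
- **Noisy pose readings:** the reported position varied by a few millimetres between readings.
- **Scene camera's egg fit:** it was about 4 mm off in y, so I used the wrist and top cameras.

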